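# Hold in the recessed reset button of a bench control box with a reset pin

## Task

The cover of the grey control box is ajar: fold it up until it stands straight up. Then take the reset pin out of its wooden stand, reach it through the round hole in the box's top panel and push the recessed button under that hole fully down, leaving the button under the square hole alone and not knocking the piston, bolt, sleeve and gear about. Finish while still gripping the pin and holding the button down with it, with the fingers clear of the box.

Things in the scene. Friction and masses are not known exactly. Their poses are not given: they have to be found in the camera images.
- control_box: Fixed grey control box, 110 (x) x 140 (y) x 60 (z) mm, screwed to the bench; flat aluminium top panel at z = 60 mm with two 16 mm holes, a round and a square one. Origin: centre of its underside; x points from its front (free edge of the cover) to its back (hinge), z up.
- cover (a joint): Angle of the grey sheet cover over the top panel, hinged along the box's back edge: 0 = lying shut on the panel, 1.57 = straight up, stop at 1.95. It starts ajar at 0.4 to 0.8. The hinge is stiff (about 0.14 N m of friction): the cover stays where it is left. Pushing its free edge towards the hinge raises it.
- cover_hinge (a point): Middle of the cover's hinge line, 50 mm behind the box's origin (its +x) and 65 mm above the bench; the hinge line runs along the box's y.
- cover_edge (a point): Middle of the cover's free edge, at the end of a pull tab 44 mm wide (along y), 115 mm from the hinge line. The cover is 3 mm thick and 130 mm wide, its full-width part ends 104 mm from the hinge line.
- round_hole (a point): Centre of the mouth of the round hole (16 mm diameter), level with the panel's top; 5 mm in front of the box's origin and 32 mm to its +y side. Panel 5 mm thick, hollow below.
- square_hole (a point): Centre of the mouth of the square hole (16 x 16 mm), 64 mm to the -y side of the round one. The button under it must not be pressed.
- round_button_top (a point): Centre of the top of the white 22 mm button cap under the round hole, 25 mm below the panel's top when not pressed; it moves with the button.
- round_button (a joint): Travel of the button under the round hole: 0 = up, 0.007 m = fully down. Spring: needs about 1 N to start and 6 N fully down; returns by itself.
- square_button (a joint): Travel of the same kind of button under the square hole: 0 = up, 0.007 m = fully down.
- pin_stand: Fixed wooden block 60 x 60 x 55 mm with a round 10 mm hole, 45 mm deep, in the middle of its top; the pin stands in it. Origin: centre of its underside.
- pin: Reset pin, about 80 g, standing tip down and loosely in the stand (its tip 10 mm above the bench). A steel shaft of 8 mm diameter, 70 mm long, then a collar of 26 mm diameter, 5 mm thick, then a round black handle of 20 mm diameter, 60 mm long (from 75 to 135 mm above the tip). Origin at the tip, z along the pin to the handle.
- pin_tip (a point): The tip (lower end) of the pin's shaft, at the pin's origin.
- piston: Bystander: loose steel-grey piston, 66 mm wide, 54 mm tall. Origin: centre of its underside.
- bolt: Bystander: loose bright hexagon bolt lying on the bench, 59 mm long, 18 mm thick. Origin: middle of its underside.
- sleeve: Bystander: loose steel sleeve standing on end, 24 mm in diameter, 52 mm tall. Origin: centre of its underside.
- gear: Bystander: loose spur gear lying flat, 68 mm in diameter, 18 mm thick. Origin: centre of its underside.
Not all that is in view belongs to the job. There is more than one size of the pin; the one meant has the size given above.

How it is judged:
By the outcome, as a careful person would: the job done as asked, in the order asked, and still so for the second after the job is handed in, while the arm keeps its last pose, push and grip.
It also fails if it takes over 58 s, if anything falls off the work surface, if the arm or the gripper's body presses on something with over 40 N, if the wrist force passes 120 N, or if a joint passes its speed limit or range.

## Robot

A 7-joint arm with a two-finger parallel gripper is mounted at the origin on a cart in front of the work surface, level with it; the furniture and walls round the work are solid. World frame = base frame: x ahead of the robot, y to its left, z up, the work surface at z = 0. Lengths are in m, angles in rad, forces in N, time in s.
With the tool pointing down it reaches from about 0.4 to 0.85 m from the base axis. Payload 4.4 kg.
Tool frame: the origin (TCP) lies midway between the tips of the shut fingers; the grasp point (between the pads) lies 19 mm behind it; x points along the fingers, y is the direction in which the jaws open and shut, and the axes are right-handed (so a half turn about x gives the same grasp; the last joint's range is limited). The gripper opens to 94 mm and grips with 3 to 60 N. Pads are 16 mm wide; open, the fingers measure 119 mm over their backs; the gripper's body (75 mm by 177 mm) begins 78 mm behind the grasp point.
Start: joints at [1.063, 0.628, 0.038, 1.517, -0.027, 0.996, -0.02], TCP at [0.278, -0.588, 0.205] pointing down, gripper open.
Joint ranges: [-3.06, 3.06], [-0.37, 2.12], [-1.25, 1.32], [0.18, 2.47], [-1.1, 4.24], [0.23, 1.98], [-2.94, 2.94]. Speed limits (rad/s): [2.57, 2.57, 3.14, 3.14, 3.14, 3.14, 3.14].

## Interface

Orientations are given as a rotation vector (axis times angle).
In Python, from rig import robot gives the robot as it stands.
- The arm moves only by the tool arm_command, never from a script. Its argument "increments" is a list of rows, each a list of 7 numbers: the shift along the tool's x, y, z in mm, then the turn, a rotation vector about the tool's x, y, z in degrees, then the closure in counts, from 0 (fully open) to 255 (shut). In form: [[tx, ty, tz, ax, ay, az, jaw], ...]. A call has exactly 8 rows; each row shifts and turns the commanded pose from where the row before left it, along the tool's axes as they then stand; what a row does not reach is not made up. A row lasts 1/10 s, in which the tool goes at most 50 mm and 8.59 degrees, less where a joint would pass 70% of its speed; a pose out of reach is approached as far as the arm can. A call with a gripper value outside its range is refused whole. The fingers move at their own pace and stop on an object; "grip_force" is the grip in N (left out, the last holds). Time passes only in rows, so rows that do not move let the fingers close, or fill a call up. It gives the time, the measured TCP pose, the force and the opening at its end, in the units of the state.
- robot.get_obs(): the state, without advancing time (a new reading comes with each control period).
- robot.read_camera(name): name is "scene" or "side" or "wrist"; returns a dict with "color" (420x560x3 uint8, red, green, blue), "fx", "fy", "cx", "cy" (pixels), "rvec" (rotation vector, rad) and "tvec" (3), from world to camera coordinates, as OpenCV has them. Camera axes: x right, y down, z forward; pixel columns grow to the right and rows downward; lengths in m; the calibration is good to about 2 mm. A picture is of the moment at which its call begins. There is no depth.
- robot.sign_off(): hands the job in, once; it reports no verdict.
Trained networks look in a picture, given as the dict that the camera call returned (one of the last four; its "shot" number tells which), for a name from the list of things; names that differ only in an ending like _2 or _b are one class to them, and where a whole thing is asked for, a point or a joint stands for the part that bears it (a point fixed in the world has none). Each returns a list of dicts, best first, with "score" (0 to 1); they miss things now and then, are a little off and sometimes report something else, mostly with a low value. They report only what shows in the picture. A call takes as long as a camera call. They do not tell look-alikes from the thing itself.
- robot.outline_of(picture, query): "mask" (420x560 bool, what is visible of it) and "bbox" ([left, top, width, height] in pixels, round what is visible of it).
- robot.landmark_of(picture, query): "centre" ([column, row] in pixels: a listed point, or the origin of a listed thing).
The state is a dict: "time_s": time; "q": joint angles; "joint_velocities": joint speeds; "joint_torque": joint torques, N m; "tcp_pos": TCP position; "tcp_rot": TCP orientation; "ft_force": force on the tool from outside, world axes, zero at the start; "moment": the same for the moment, N m; "gripper_width": opening from 0.0 (shut) to 1.0 (fully open).
Only numpy, scipy, OpenCV 4.12 (cv2) and the standard library are available. Lean on these libraries where they do the work, as an engineer would, in place of code of your own. Each camera call takes 0.05 s, during which the arm holds its last target. There are 200 camera calls.

## Working session

There is one attempt and no reset: what is moved stays moved. The work goes in short steps, Python scripts to look and compute and a tool call to move; the robot and the scene stay as the last step left them, time stands still between calls to the robot, and variables do not carry over. Pictures are saved under pics/ and viewed, about 8 in all and at most 12, crops included, and the job is handed in when it is done.

Besides the shell and the picture viewer there is one more tool, called by a JSON object that holds its "method" and its "body", one argument or row to a line. arm_command: Moves the arm, as the interface text tells. Its arguments: {"type":"object","properties":{"increments":{"type":"array"},"grip_force":{"type":"number"}},"required":["increments"]}

```bash
mkdir -p pics; ls
cat > h.py <<'E'
import numpy as np, cv2
from scipy.spatial.transform import Rotation as R
from rig import robot
def save(p,n): cv2.imwrite('pics/'+n+'.png',p['color'][:,:,::-1])
def cam(p):
    Rm=cv2.Rodrigues(np.array(p['rvec'],float))[0]; t=np.array(p['tvec'],float)
    return Rm,t,np.array([[p['fx'],0,p['cx']],[0,p['fy'],p['cy']],[0,0,1]])
def ray(p,uv):
    Rm,t,K=cam(p); d=Rm.T@np.linalg.inv(K)@np.array([*uv,1.]); return -Rm.T@t,d/np.linalg.norm(d)
def atz(p,uv,z): o,d=ray(p,uv); return o+d*(z-o[2])/d[2]
def tri(l):
    A=np.zeros((3,3));b=np.zeros(3)
    for p,uv in l:
        o,d=ray(p,uv);M=np.eye(3)-np.outer(d,d);A+=M;b+=M@o
    x=np.linalg.solve(A,b); return x,[np.linalg.norm((np.eye(3)-np.outer(ray(p,uv)[1],ray(p,uv)[1]))@(x-ray(p,uv)[0])) for p,uv in l]
def proj(p,X):
    Rm,t,K=cam(p); c=K@(Rm@np.array(X)+t); return c[:2]/c[2]
E
cat > a.py <<'E'
from h import *
np.set_printoptions(precision=4,suppress=True)
a=robot.read_camera('scene');b=robot.read_camera('side')
cv2.imwrite('pics/a.png',np.vstack([a['color'],b['color']])[:,:,::-1])
save(a,'scene0');save(b,'side0')
for n in ['control_box','cover_hinge','cover_edge','round_hole','square_hole','pin_stand','pin','pin_tip','piston','bolt','sleeve','gear']:
    r=[robot.landmark_of(p,n) for p in (a,b)]
    print(n,[[(np.round(x['centre']).tolist(),round(x['score'],2)) for x in q[:3]] for q in r])
    if r[0] and r[1]:print('   tri',*tri([(a,r[0][0]['centre']),(b,r[1][0]['centre'])]))
print(ray(a,(280,210)),ray(b,(280,210)))
print(robot.get_obs())
E
python3 a.py
```

```text
pics
control_box [[([273.0, 254.0], 0.94), ([261.0, 199.0], 0.25)], [([276.0, 268.0], 0.84)]]
   tri [ 0.5684 -0.2612 -0.0132] [np.float64(0.0018631803767254164), np.float64(0.0018631803767252665)]
cover_hinge [[], [([297.0, 257.0], 0.84)]]
cover_edge [[([262.0, 198.0], 0.74)], [([260.0, 225.0], 0.95)]]
   tri [ 0.5363 -0.2673  0.1517] [np.float64(0.0030148404442410883), np.float64(0.0030148404442410285)]
round_hole [[([277.0, 226.0], 0.66)], [([279.0, 243.0], 0.83)]]
   tri [ 0.5829 -0.2556  0.0624] [np.float64(0.00097111915000217), np.float64(0.0009711191500023261)]
square_hole [[([263.0, 240.0], 0.61)], [([266.0, 262.0], 0.78)]]
   tri [ 0.5361 -0.2784  0.0442] [np.float64(0.002045996236319889), np.float64(0.002045996236319874)]
pin_stand [[([244.0, 210.0], 0.84)], [([248.0, 203.0], 0.59)]]
   tri [ 0.5888 -0.0361  0.0175] [np.float64(0.00527076334824315), np.float64(0.005270763348243051)]
pin [[([290.0, 234.0], 0.16)], [([254.0, 179.0], 0.97), ([223.0, 184.0], 0.91)]]
   tri [ 0.7885  0.2234 -0.1924] [np.float64(0.07880307954577209), np.float64(0.07880307954577213)]
pin_tip [[], 
[... 551 characters left out ...]
289e-05), np.float64(5.4599348989812e-05)]
(array([ 0.1544, -1.1501,  0.5567]), array([ 0.4008,  0.8173, -0.4141])) (array([ 0.2492, -0.9928,  0.8765]), array([ 0.314 ,  0.6831, -0.6593]))
{'time_s': 1.3, 'q': array([ 1.0632,  0.6284,  0.0385,  1.5174, -0.027 ,  0.9963, -0.02  ]), 'joint_velocities': array([-0.0002, -0.0012,  0.0009,  0.0002, -0.0013, -0.0003,  0.0014]), 'joint_torque': array([  0.    , -54.9597,   1.1428, -18.6943,  -0.0524,   0.0158,
         0.    ]), 'tcp_pos': array([ 0.2779, -0.5876,  0.2055]), 'tcp_rot': array([ 1.9768,  0.4438, -1.9767]), 'ft_force': array([-0.129 , -0.7837,  0.159 ]), 'moment': array([-0.0384, -0.0372,  0.0238]), 'gripper_width': 0.9968864905714409}
```

Run:
```python
import cv2,numpy as np
a=cv2.imread('pics/scene0.png')[130:350,150:400];b=cv2.imread('pics/side0.png')[140:400,150:400]
cv2.imwrite('pics/b.png',np.hstack([cv2.resize(a,(400,352),interpolation=2),cv2.resize(b,(400,416),interpolation=2)[:352]]))
```

```text
(no output)
```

View pics/b.png

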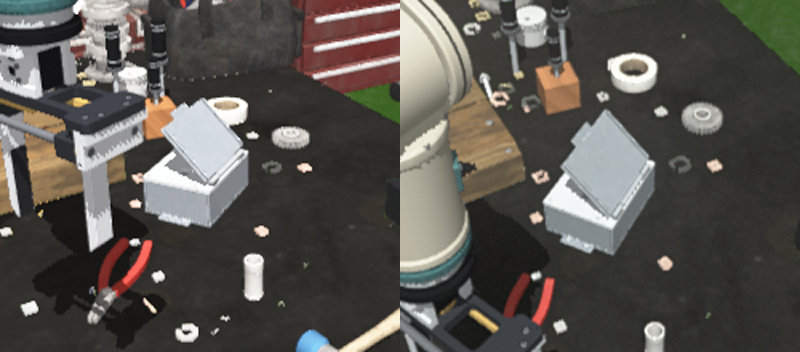

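View pics/scene0.png

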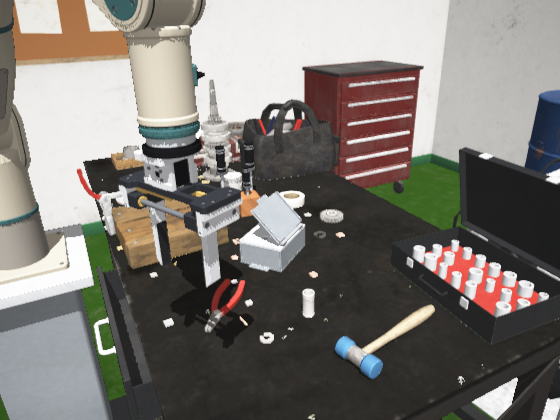

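The scene view shows the box at (273,245) with its cover ajar: the free edge with tab is the upper-left one, the hinge is lower-right. Two pin-like things stand at scene (247,165) and (221,160). The one in the orange stand at (248,203) is farther right. I'll measure the box yaw and both pins.

```bash
cat > b.py <<'E'
from h import *
np.set_printoptions(precision=4,suppress=True)
from scipy.optimize import least_squares
a=robot.read_camera('scene');b=robot.read_camera('side');w=robot.read_camera('wrist')
save(w,'w0')
# fit box pose (x,y,yaw,theta) to masks of box & cover : landmarks + corners
s=np.array
H=[atz(b,uv,.065) for uv in [(305,243),(281,274)]]
print('hinge ends',H,'len',np.linalg.norm(H[0]-H[1]))
e1=tri([(a,(150+205/1.6,130+98/1.6)),(b,(150+205/1.6,140+110/1.6))]);e2=tri([(a,(150+163/1.6,130+135/1.6)),(b,(150+163/1.6,140+160/1.6))])
print('free corners',e1,e2)
obs=[(a,(150+205/1.6,130+98/1.6),(.104,.065)),(b,(150+205/1.6,140+110/1.6),(.104,.065)),(a,(150+163/1.6,130+135/1.6),(.104,-.065)),(b,(150+163/1.6,140+160/1.6),(.104,-.065)),
(b,(305,243),(0,.065)),(b,(281,274),(0,-.065)),(a,(262,198),(.115,0)),(b,(260,225),(.115,0)),(a,(150+243/1.6,130+150/1.6),(0,.065)),(a,(150+210/1.6,130+182/1.6),(0,-.065))]
def res(v,sg):
    x,y,yw,th=v; c,sn=np.cos(yw),np.sin(yw); r=[]
    for p,uv,(l,yy) in obs:
        yy*=sg
        xl=.05-l*np.cos(th);X=[x+c*xl-sn*yy,y+sn*xl+c*yy,.065+l*np.sin(th)]
        r+=list(proj(p,X)-s(uv))
    return r
for sg in(1,-1):
  for y0 in np.arange(-3,3,1):
    f=least_squares(res,[.57,-.26,y0,.7],args=(sg,),loss='soft_l1'); print(sg,f.x,f.cost)
for n in ['pin','pin_stand']:
  for p in(a,b):
    for m in robot.outline_of(p,n)[:4]: print(n,p['shot'],round(m['score'],2),m['bbox'])
E
python3 b.py
python3 - <<'E'
import cv2
a=cv2.imread('pics/side0.png')[110:230,180:300]
cv2.imwrite('pics/c.png',cv2.resize(a,(720,600)[:1]+(600,),interpolation=2))
E
```

```text
hinge ends [array([ 0.6367, -0.2849,  0.065 ]), array([ 0.5443, -0.3457,  0.065 ])] len 0.11056976285087823
free corners (array([ 0.5994, -0.2282,  0.1428]), [np.float64(0.0029753496633542955), np.float64(0.0029753496633542465)]) (array([ 0.5127, -0.2661,  0.1146]), [np.float64(0.0005827918491388406), np.float64(0.0005827918491389372)])
1 [ 0.5603 -0.281  -0.902   0.82  ] 21.059630856028452
1 [ 0.5603 -0.281  -0.902   0.82  ] 21.0596308570413
1 [ 0.5603 -0.281  -0.902   0.82  ] 21.059630857253662
1 [ 0.5603 -0.281  -0.902   0.82  ] 21.05963085617848
1 [ 0.5603 -0.281  -0.902   0.82  ] 21.059630856368223
1 [ 0.6715 -0.2521  3.1914  2.3506] 211.6369747858958
-1 [ 0.6223 -0.3595 -4.0436  2.3215] 21.059630857211722
-1 [ 0.6223 -0.3595 -4.0436  2.3215] 21.059630856096856
-1 [ 0.5716 -0.2571  0.0498  0.7909] 211.63697481531153
-1 [ 0.5716 -0.2571  0.0498  0.791 ] 211.63697479986067
-1 [ 0.6223 -0.3595  2.2395  2.3215] 21.05963085601584
-1 [ 0.6223 -0.3595  2.2395  2.3215] 21.059630856010937
pin 3 0.81 [213.5, 148.1, 14.1, 39.1]
pin 3 0.6 [244.9, 140.1, 14.2, 49.0]
pin 3 0.5 [245.6, 165.7, 4.3, 23.9]
pin 4 0.97 [244.5, 124.2, 9.2, 51.9]
pin 4 0.92 [213.2, 128.2, 13.9, 53.6]
pin 4 0.78 [242.5, 155.6, 7.2, 30.3]
pin_stand 3 0.69 [235.8, 190.0, 21.1, 24.6]
pin_stand 4 0.67 [234.0, 180.3, 25.1, 33.6]
```

View pics/c.png

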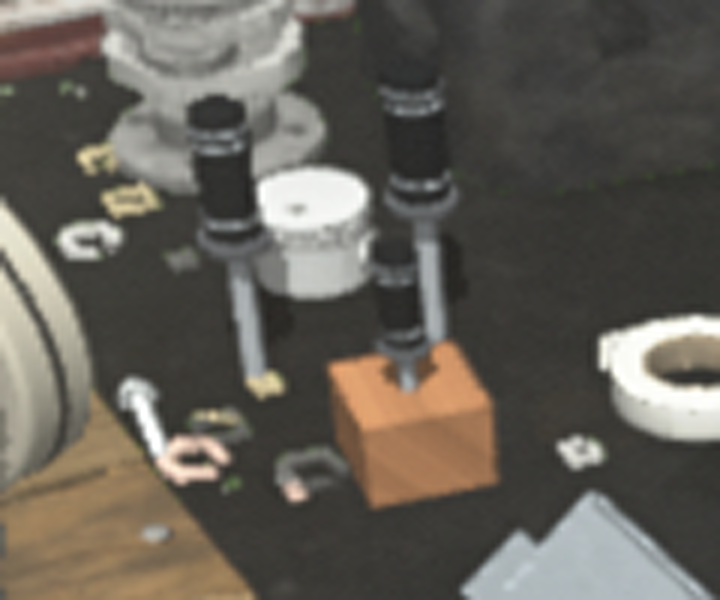

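The crop shows three candidates (side px):
- Handle near (246,160), in the orange stand.
- A taller free-standing pin with its foot at (252,178).
- A taller free-standing pin with its foot at (222,186).

The one in the wooden stand fits: about 90 mm shows above the 55 mm block, with a 20 mm handle. The other two look around 1.4 times bigger. Next I'll measure the stand and their clearances.

```bash
cat > c.py <<'E'
from h import *
np.set_printoptions(precision=4,suppress=True)
a=robot.read_camera('scene');b=robot.read_camera('side')
P=lambda u,v:(180+u/6,110+v/5)
print('stand top corners',[atz(b,P(*c),.055) for c in [(328,367),(455,342),(497,403),(363,432)]])
print('pin entry',atz(b,P(408,388),.055),'pin top tri',tri([(b,P(394,240)),(a,(248,167))]))
for n,f in [('R',(435,340)),('L',(253,380))]: print('tall',n,atz(b,P(*f),0))
X=atz(b,P(435,340),0)
for X,tp in [(X,P(412,20)),(atz(b,P(253,380),0),P(217,100))]:
    print('top h',[ (h,proj(b,[X[0],X[1],h]).round(1)) for h in (.12,.15,.18,.2,.22)],tp)
M=R.from_rotvec(robot.get_obs()['tcp_rot']).as_matrix();print(M)
E
python3 c.py
```

```text
stand top corners [array([0.5782, 0.0153, 0.055 ]), array([0.6389, 0.009 , 0.055 ]), array([ 0.634 , -0.0491,  0.055 ]), array([ 0.5711, -0.044 ,  0.055 ])]
pin entry [ 0.6035 -0.0187  0.055 ] pin top tri (array([0.615 , 0.0022, 0.1358]), [np.float64(0.003171916207259735), np.float64(0.0031719162072595996)])
tall R [0.657  0.0824 0.    ]
tall L [0.5632 0.0883 0.    ]
top h [(0.12, array([249.9, 143.9])), (0.15, array([249.2, 134.8])), (0.18, array([248.5, 125.4])), (0.2, array([248. , 118.9])), (0.22, array([247.5, 112.4]))] (248.66666666666669, 114.0)
top h [(0.12, array([217.7, 151.8])), (0.15, array([216.5, 142.6])), (0.18, array([215.3, 133.1])), (0.2, array([214.4, 126.6])), (0.22, array([213.5, 119.9]))] (216.16666666666666, 130.0)
[[ 0.      0.4275 -0.904 ]
 [ 0.     -0.904  -0.4275]
 [-1.      0.     -0.    ]]
```

View pics/w0.png

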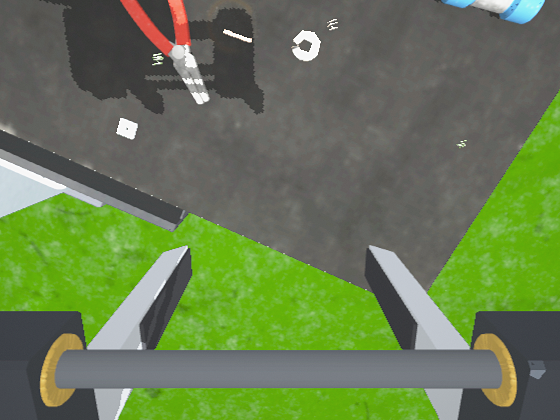

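The wrist view shows the pliers and bench edge, and the fingers at the bottom of the image. I'll make a helper that turns a target into rows.

```bash
cat >> h.py <<'E'
def plan(target,yawy,step=40,turn=7.5,jaw=255,via=None):
    """rows to go to TCP target (tool down, y axis at world yaw yawy deg)"""
    o=robot.get_obs(); p=np.array(o['tcp_pos']); M=R.from_rotvec(o['tcp_rot'])
    y=np.radians(yawy); Y=np.array([np.cos(y),np.sin(y),0]);X=np.array([0,0,-1.])
    G=R.from_matrix(np.c_[X,Y,np.cross(X,Y)])
    d=np.array(target)-p; rv=(M.inv()*G).as_rotvec(degrees=True)
    n=int(max(np.ceil(np.linalg.norm(d)*1000/step),np.ceil(np.linalg.norm(rv)/turn),1)); n=8*int(np.ceil(n/8))
    print('t',o['time_s'],'p',p.round(4),'d mm',(d*1000).round(1),'rv',rv.round(2),'n',n,'F',np.round(o['ft_force'],1),'w',round(o['gripper_width'],3))
    for i in range(n):
        Mi=M*R.from_rotvec(rv*i/n,degrees=True)
        print([*np.round(Mi.inv().apply(d/n*1000),1).tolist(),*np.round(rv/n,2).tolist(),jaw])
E
python3 - <<'E'
from h import *
w=robot.read_camera('wrist');o=robot.get_obs();M=R.from_rotvec(o['tcp_rot'])
c,d=ray(w,(280,210)); print('cam in tool',M.inv().apply(c-o['tcp_pos']),M.inv().apply(d))
plan((.498,-.2025,.205),-141.7,step=28)
E
```

```text
cam in tool [-0.18060981 -0.00020493 -0.08015536] [0.96022716 0.0066279  0.27914132]
t 1.8 p [ 0.2779 -0.5876  0.2055] d mm [220.1 385.1  -0.5] rv [77.01  0.    0.  ] n 16 F [-0.  -0.2 -0.1] w 1.0
[0.0, -15.9, -22.7, 4.81, 0.0, 0.0, 255]
[0.0, -17.7, -21.3, 4.81, 0.0, 0.0, 255]
[0.0, -19.5, -19.7, 4.81, 0.0, 0.0, 255]
[0.0, -21.0, -18.0, 4.81, 0.0, 0.0, 255]
[0.0, -22.5, -16.2, 4.81, 0.0, 0.0, 255]
[0.0, -23.8, -14.3, 4.81, 0.0, 0.0, 255]
[0.0, -24.9, -12.2, 4.81, 0.0, 0.0, 255]
[0.0, -25.8, -10.1, 4.81, 0.0, 0.0, 255]
[0.0, -26.6, -7.9, 4.81, 0.0, 0.0, 255]
[0.0, -27.1, -5.6, 4.81, 0.0, 0.0, 255]
[0.0, -27.5, -3.3, 4.81, 0.0, 0.0, 255]
[0.0, -27.7, -1.0, 4.81, 0.0, 0.0, 255]
[0.0, -27.7, 1.3, 4.81, 0.0, 0.0, 255]
[0.0, -27.5, 3.6, 4.81, 0.0, 0.0, 255]
[0.0, -27.1, 5.9, 4.81, 0.0, 0.0, 255]
[0.0, -26.5, 8.2, 4.81, 0.0, 0.0, 255]
```

{"method": "arm_command", "body": {
  "increments": [
    [0,-16,-23,4.8,0,0,255],
    [0,-18,-21,4.8,0,0,255],
    [0,-19.5,-20,4.8,0,0,255],
    [0,-21,-18,4.8,0,0,255],
    [0,-22.5,-16,4.8,0,0,255],
    [0,-24,-14,4.8,0,0,255],
    [0,-25,-12,4.8,0,0,255],
    [0,-26,-10,4.8,0,0,255]
  ],
  "grip_force": 20
}}

```text
time_s: 2.6
tcp_pos: [0.3876, -0.393, 0.2056]
tcp_rot: [-2.099, 0.245, 2.098]
ft_force: [0.4, -1.1, -0.0]
gripper_width: 0.35
```

{"method": "arm_command", "body": {
  "increments": [
    [0,-26.5,-8,4.8,0,0,255],
    [0,-27,-5.5,4.8,0,0,255],
    [0,-27.5,-3.5,4.8,0,0,255],
    [0,-27.5,-1,4.8,0,0,255],
    [0,-27.5,1.5,4.8,0,0,255],
    [0,-27.5,3.5,4.8,0,0,255],
    [0,-27,6,4.8,0,0,255],
    [0,-26.5,8,4.8,0,0,255]
  ]
}}

```text
time_s: 3.4
tcp_pos: [0.4969, -0.2007, 0.2056]
tcp_rot: [-1.683, 0.815, 1.682]
ft_force: [0.7, -0.4, 0.4]
gripper_width: 0.006
```

```bash
cat > d.py <<'E'
from h import *
np.set_printoptions(precision=4,suppress=True)
w=robot.read_camera('wrist');a=robot.read_camera('scene');b=robot.read_camera('side');save(w,'w1')
cv2.imwrite('pics/d.png',np.hstack([cv2.resize(w['color'],(480,360)),cv2.resize(b['color'][150:300,220:353],(320,360))])[:,:,::-1])
for n in ['control_box','cover_hinge','cover_edge','round_hole','square_hole','pin','pin_stand']:
    for nm,p,in (('w',w),('a',a),('b',b)):
        for m in robot.landmark_of(p,n)[:2]: print(n,nm,m['score'].__round__(2),np.round(m['centre'],1),atz(p,m['centre'],{'control_box':0,'cover_hinge':.065,'cover_edge':.149}.get(n,.06)))
plan((.498,-.2025,.13),-141.7)
E
python3 d.py
```

```text
control_box w 0.94 [274.4  87.1] [ 0.5603 -0.2767  0.    ]
control_box w 0.65 [141.6 346.6] [0.5004 0.0686 0.    ]
control_box a 0.82 [273.8 252.5] [ 0.5638 -0.2732  0.    ]
control_box b 0.81 [275.1 271.3] [ 0.5591 -0.2798  0.    ]
cover_hinge w 0.77 [277.2  18.1] [ 0.5887 -0.3174  0.065 ]
cover_hinge w 0.37 [14.7 11.1] [ 0.7567 -0.191   0.065 ]
cover_hinge a 0.79 [290.8 233.9] [ 0.5905 -0.3158  0.065 ]
cover_hinge b 0.84 [296.8 257.4] [ 0.5983 -0.3172  0.065 ]
cover_edge w 0.55 [270.4 120.4] [ 0.5444 -0.2545  0.149 ]
cover_edge a 0.6 [261.7 196.6] [ 0.5459 -0.2544  0.149 ]
cover_edge b 0.87 [259.7 226.2] [ 0.5327 -0.267   0.149 ]
cover_edge b 0.28 [207.7 196.6] [ 0.4651 -0.1175  0.149 ]
round_hole a 0.66 [274.9 229. ] [ 0.573  -0.2648  0.06  ]
round_hole b 0.81 [277.3 242. ] [ 0.5822 -0.2476  0.06  ]
square_hole a 0.82 [263.7 239.2] [ 0.5263 -0.2995  0.06  ]
square_hole b 0.86 [265.7 260.6] [ 0.5327 -0.2895  0.06  ]
pin w 0.87 [ 88.2 334. ] [0.5596 0.0384 0.06  ]
pin w 0.73 [ 18.9 285.7] [0.6425 0.0325 0.06  ]
pin a 0.87 [225.7 203.1] [ 0.5232 -0.0509  0.06  ]
pin a 0.21 [236.6 189.2] [0.5894 0.0327 0.06  ]
pin b 0.62 [253.6 178.5] [0.6309 0.0053 0.06  ]
pin_stand w 0.59 [104.3 253.2] [ 0.5934 -0.0511  0.06  ]
pin_stand w 0.28 [  4.2 354.2] [0.6172 0.1156 0.06  ]
pin_stand a 0.63 [243.3 209.6] [ 0.5494 -0.1172  0.06  ]
pin_stand b 0.66 [247.3 202.7] [ 0.5751 -0.0818  0.06  ]
pin_stand b 0.42 [230.2 162.3] [0.6015 0.1068 0.06  ]
t 4.6 p [ 0.4964 -0.2018  0.2055] d mm [  1.6  -0.7 -75.5] rv [ 0.22 -0.    0.  ] n 8 F [ 0.9 -0.3  0.4] w 0.007
[9.4, -0.1, -0.2, 0.03, -0.0, 0.0, 255]
[9.4, -0.1, -0.2, 0.03, -0.0, 0.0, 255]
[9.4, -0.1, -0.2, 0.03, -0.0, 0.0, 255]
[9.4, -0.1, -0.2, 0.03, -0.0, 0.0, 255]
[9.4, -0.1, -0.2, 0.03, -0.0, 0.0, 255]
[9.4, -0.1, -0.2, 0.03, -0.0, 0.0, 255]
[9.4, -0.1, -0.2, 0.03, -0.0, 0.0, 255]
[9.4, -0.1, -0.2, 0.03, -0.0, 0.0, 255]
```

View pics/d.png

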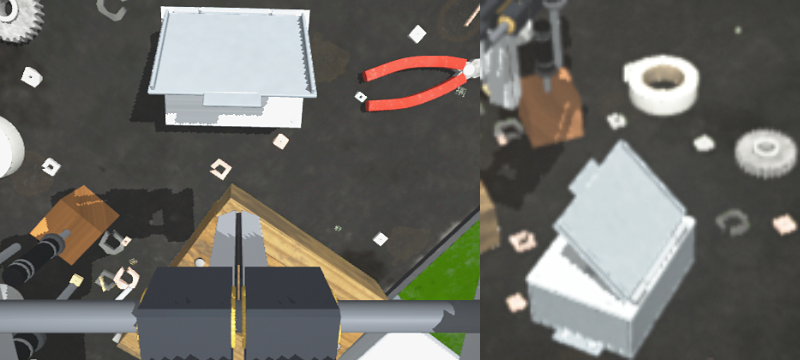

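The wrist view shows the box square-on: the panel's front corners are near w-px (192,147) and (351,148), with the cover tab facing the fingers. The wood block lies below the fingers. I'll take the box pose from those corners.

```bash
cat > e.py <<'E'
from h import *
np.set_printoptions(precision=4,suppress=True)
w=robot.read_camera('wrist')
k=7/6
A,B=[atz(w,(k*u,k*v),.06) for u,v in((165,126),(302,127.5))]
print(A,B,np.linalg.norm(A-B)); by=(A-B)/np.linalg.norm(A-B);bx=np.array([by[1],-by[0],0]);o=(A+B)/2+bx*.055
print('yaw',np.degrees(np.arctan2(bx[1],bx[0])),o)
H=[atz(w,(k*u,k*v),.065) for u,v in((163,8),(311,11.5))];print('hinge',H, (H[0]+H[1])/2-bx*.05)
# block top corner height check: two views
p=robot.get_obs()['tcp_pos'];print('tip proj',proj(w,p),proj(w,(.498,-.2025,.125)))
E
python3 e.py
```

```text
[ 0.5836 -0.19    0.06  ] [ 0.4704 -0.2781  0.06  ] 0.143419905293077
yaw -52.10543751609846 [ 0.5607 -0.2774  0.06  ]
hinge [array([ 0.6467, -0.2797,  0.065 ]), array([ 0.5368, -0.3635,  0.065 ])] [ 0.5611 -0.2822  0.065 ]
tip proj [276.1503 260.1869] [275.5134 214.4323]
```

{"method": "arm_command", "body": {
  "increments": [
    [10,0,0,0,0,0,255],
    [10,0,0,0,0,0,255],
    [10,0,0,0,0,0,255],
    [10,0,0,0,0,0,255],
    [10,0,0,0,0,0,255],
    [10,0,0,0,0,0,255],
    [10,0,0,0,0,0,255],
    [10,0,0,0,0,0,255]
  ]
}}

```text
time_s: 5.45
tcp_pos: [0.4963, -0.2018, 0.1246]
tcp_rot: [-1.685, 0.812, 1.685]
ft_force: [0.2, -0.8, 0.1]
gripper_width: 0.003
```

{"method": "arm_command", "body": {
  "increments": [
    [0,0,-12,0,0,0,255],
    [0,0,-12,0,0,0,255],
    [0,0,-12,0,0,0,255],
    [0,0,-12,0,0,0,255],
    [0,0,-12,0,0,0,255],
    [0,0,-12,0,0,0,255],
    [0,0,-12,0,0,0,255],
    [0,0,-12,0,0,0,255]
  ]
}}

```text
time_s: 6.25
tcp_pos: [0.556, -0.2764, 0.1256]
tcp_rot: [-1.682, 0.811, 1.687]
ft_force: [-1.9, 2.0, 2.3]
gripper_width: 0.003
```

{"method": "arm_command", "body": {
  "increments": [
    [0,0,-8,0,0,0,255],
    [0,0,-8,0,0,0,255],
    [0,0,-6,0,0,0,255],
    [0,0,-6,0,0,0,255],
    [0,0,-5,0,0,0,255],
    [0,0,-4,0,0,0,255],
    [0,0,-2,0,0,0,255],
    [0,0,0,0,0,0,255]
  ]
}}

```text
time_s: 7.05
tcp_pos: [0.5807, -0.3079, 0.1254]
tcp_rot: [-1.685, 0.813, 1.684]
ft_force: [1.3, -0.2, 0.4]
gripper_width: 0.007
```

```bash
cat > f.py <<'E'
from h import *
np.set_printoptions(precision=4,suppress=True)
O=np.array([.561,-.279,0]);y=np.radians(-52);B=np.array([[np.cos(y),np.sin(y),0],[-np.sin(y),np.cos(y),0],[0,0,1]])
a=robot.read_camera('scene');b=robot.read_camera('side')
o=robot.get_obs();print(o['time_s'],'tcp box',B@(o['tcp_pos']-O),o['ft_force'])
cv2.imwrite('pics/f.png',np.hstack([cv2.resize(p['color'][150:290,210:343],(400,420),interpolation=2) for p in(a,b)])[:,:,::-1])
for n in ['cover_edge','cover_hinge']:
    r=[robot.landmark_of(p,n)[:1] for p in(a,b)]
    if all(r): print(n,B@(tri([(p,q[0]['centre']) for p,q in zip((a,b),r)])[0]-O))
    print(n,[np.round(q[0]['centre'],1) if q else None for q in r])
for th in(1.45,1.57,1.69):
    X=O+B.T@np.array([.05-.115*np.cos(th),0,.065+.115*np.sin(th)]);print(th,proj(a,X),proj(b,X))
E
python3 f.py
```

```text
7.15 tcp box [ 0.0346 -0.0022  0.1255] [-0.7609 -0.4541  0.6239]
cover_edge [ 0.0507 -0.0051  0.179 ]
cover_edge [array([289.4, 190.8]), array([294.7, 223.5])]
cover_hinge [0.0473 0.0152 0.0541]
cover_hinge [array([292. , 235.3]), array([297.6, 257.2])]
1.45 [285.5547 189.0659] [288.4031 219.9737]
1.57 [291.0214 189.5525] [294.2678 221.5144]
1.69 [296.5576 190.7193] [300.1893 223.6459]
```

View pics/f.png

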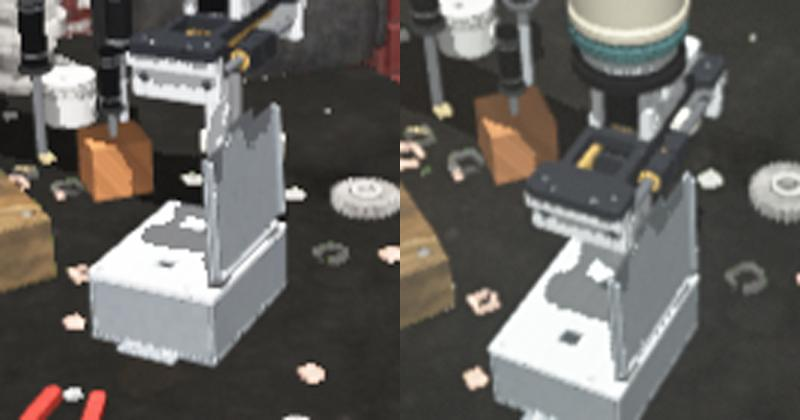

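The cover stands close to vertical: in the scene crop its left edge runs from (207,155) to (212,285). I'll check the tilt from the direction of that edge.

```bash
cat > g.py <<'E'
from f import *
from scipy.optimize import minimize_scalar
for nm,p in(('a',a),('b',b)):
    m=robot.outline_of(p,'cover')
    if not m: print('none');continue
    m=m[0];M=m['mask'];ys,xs=np.nonzero(M);print(nm,m['score'],m['bbox'])
    r0,r1=ys.min(),ys.max();pts=[]
    for r in range(r0+12,r1-5):
        c=np.nonzero(M[r])[0]
        if len(c):pts.append((c.min(),r))
    pts=np.array(pts);k=np.polyfit(pts[:,1],pts[:,0],1);k=np.polyfit(*pts[abs(np.polyval(k,pts[:,1])-pts[:,0])<1.5][:,::-1].T,1)
    print('slope meas',k[0])
    for th in(1.47,1.52,1.57,1.62,1.67):
        q=[proj(p,O+B.T@np.array([.05-l*np.cos(th),-.065,.065+l*np.sin(th)])) for l in(.01,.1)]
        print(th,(q[1]-q[0])[0]/(q[1]-q[0])[1])
E
python3 g.py
```

```text
7.45 tcp box [ 0.0344 -0.0021  0.1256] [0.5154 0.0011 1.1324]
cover_edge [ 0.058  -0.0257  0.1969]
cover_edge [array([290.6, 187. ]), array([291.4, 224.2])]
cover_hinge [ 0.0524 -0.0077  0.066 ]
cover_hinge [array([291.2, 235.4]), array([294.2, 261. ])]
1.45 [285.5547 189.0659] [288.4031 219.9737]
1.57 [291.0214 189.5525] [294.2678 221.5144]
1.69 [296.5576 190.7193] [300.1893 223.6459]
a 0.73 [277.5, 184.8, 30.4, 61.5]
slope meas 0.003360271334057789
1.47 0.1299644707850074
1.52 0.08000251590810271
1.57 0.02922588946849284
1.62 -0.022646775612494015
1.67 -0.07592040436380536
b 0.7 [277.1, 206.1, 30.1, 69.5]
slope meas -0.2657739446209714
1.47 0.16127097785274092
1.52 0.09809194187032808
1.57 0.0321387635561574
1.62 -0.03712919346417791
1.67 -0.1103434650043938
```

The scene edge slope gives about 1.59, finger geometry about 1.53, and triangulation about 1.57, so the cover is upright. I'll back off and go to the pin.

{"method": "arm_command", "body": {
  "increments": [
    [0,0,8,0,0,0,255],
    [0,0,12,0,0,0,255],
    [0,0,12,0,0,0,255],
    [-15,0,8,0,0,0,255],
    [-30,0,0,0,0,0,255],
    [-30,0,0,0,0,0,255],
    [-30,0,0,0,0,0,0],
    [-30,0,0,0,0,0,0]
  ]
}}

```text
time_s: 8.55
tcp_pos: [0.5553, -0.2761, 0.2631]
tcp_rot: [-1.686, 0.812, 1.683]
ft_force: [0.3, -0.9, 0.3]
gripper_width: 0.14
```

```bash
python3 -c "
from h import *
plan((.606,-.02,.262),-180,step=38,jaw=0)"
```

```text
t 8.55 p [ 0.5553 -0.2761  0.2631] d mm [ 50.7 256.1  -1.1] rv [38.5  -0.05  0.06] n 8 F [ 0.3 -0.9  0.3] w 0.14
[0.1, -24.9, 21.1, 4.81, -0.01, 0.01, 0]
[0.1, -23.0, 23.1, 4.81, -0.01, 0.01, 0]
[0.1, -21.0, 25.0, 4.81, -0.01, 0.01, 0]
[0.1, -18.8, 26.6, 4.81, -0.01, 0.01, 0]
[0.1, -16.5, 28.1, 4.81, -0.01, 0.01, 0]
[0.1, -14.1, 29.4, 4.81, -0.01, 0.01, 0]
[0.1, -11.6, 30.5, 4.81, -0.01, 0.01, 0]
[0.1, -9.0, 31.4, 4.81, -0.01, 0.01, 0]
```

{"method": "arm_command", "body": {
  "increments": [
    [0,-25,21,4.8,0,0,0],
    [0,-23,23,4.8,0,0,0],
    [0,-21,25,4.8,0,0,0],
    [0,-19,26.5,4.8,0,0,0],
    [0,-16.5,28,4.8,0,0,0],
    [0,-14,29.5,4.8,0,0,0],
    [0,-11.5,30.5,4.8,0,0,0],
    [0,-9,31.5,4.8,0,0,0]
  ]
}}

```text
time_s: 9.35
tcp_pos: [0.6062, -0.0187, 0.2619]
tcp_rot: [-1.208, 1.209, 1.207]
ft_force: [0.8, -0.1, 1.2]
gripper_width: 0.818
```

```bash
cat > i.py <<'E'
from f import *
w=robot.read_camera('wrist');save(w,'w2')
cv2.imwrite('pics/i.png',np.hstack([cv2.resize(w['color'],(480,360)),cv2.resize(b['color'][190:290,240:330],(320,360),interpolation=2)])[:,:,::-1])
print('expected pin top',proj(w,(.606,-.018,.145)),'entry',proj(w,(.606,-.018,.055)))
for n in['pin','pin_stand']:
    for m in robot.outline_of(w,n)[:3]:print(n,round(m['score'],2),m['bbox'])
plan((.606,-.018,.15),-180,jaw=0)
E
python3 i.py
```

```text
9.45 tcp box [-0.1812  0.1999  0.2609] [ 0.0652 -0.4093  0.6214]
cover_edge [ 0.0531 -0.0215  0.1922]
cover_edge [array([288.3, 188. ]), array([291.3, 224. ])]
cover_hinge [0.044  0.0123 0.0569]
cover_hinge [array([289.8, 234.6]), array([296.3, 256.8])]
1.45 [285.5547 189.0659] [288.4031 219.9737]
1.57 [291.0214 189.5525] [294.2678 221.5144]
1.69 [296.5576 190.7193] [300.1893 223.6459]
expected pin top [276.7643 209.0646] entry [277.0807 186.5507]
pin 0.9 [265.9, 186.1, 24.3, 39.2]
pin 0.78 [300.8, 257.3, 37.4, 94.1]
pin 0.55 [197.6, 250.7, 45.9, 98.8]
pin_stand 0.78 [248.8, 155.6, 58.7, 61.9]
pin_stand 0.23 [269.7, 0.5, 52.2, 21.5]
t 9.8 p [ 0.6059 -0.0218  0.261 ] d mm [   0.1    3.8 -111. ] rv [-0.01 -0.02  0.03] n 8 F [ 0.1 -0.   0.4] w 0.998
[13.9, -0.0, 0.5, -0.0, -0.0, 0.0, 0]
[13.9, -0.0, 0.5, -0.0, -0.0, 0.0, 0]
[13.9, -0.0, 0.5, -0.0, -0.0, 0.0, 0]
[13.9, -0.0, 0.5, -0.0, -0.0, 0.0, 0]
[13.9, -0.0, 0.5, -0.0, -0.0, 0.0, 0]
[13.9, -0.0, 0.5, -0.0, -0.0, 0.0, 0]
[13.9, -0.0, 0.5, -0.0, -0.0, 0.0, 0]
[13.9, -0.0, 0.5, -0.0, -0.0, 0.0, 0]
```

View pics/i.png

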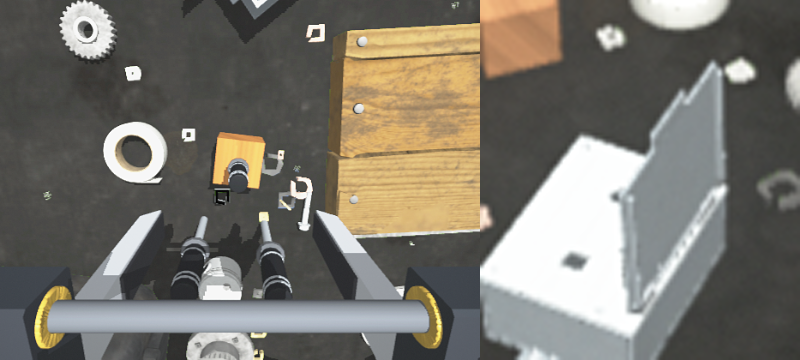

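The handle's top disc is at w-px (277,214), in the stand and centred between the open fingers. The two taller pins stand beyond it. In the side crop the cover stands upright.

```bash
python3 -c "
from h import *
w=robot.read_camera('wrist')
print('top',atz(w,(277.5,214.7),.145),'stand far edge',atz(w,(278,217.5),.055))
m=robot.landmark_of(w,'pin_stand');print([(x['centre'],atz(w,x['centre'],0)) for x in m[:1]])
m=robot.landmark_of(w,'pin_tip');print([(x['centre'],atz(w,x['centre'],.01)) for x in m[:2]])
"
```

```text
top [ 0.60538748 -0.01310454  0.145     ] stand far edge [0.60498315 0.01744235 0.055     ]
[([279.2, 183.9], array([ 0.60349444, -0.00938426,  0.        ]))]
[([309.8, 259.3], array([0.56374385, 0.08824457, 0.01      ])), ([240.3, 254.3], array([0.65371648, 0.08124613, 0.01      ]))]
```

{"method": "arm_command", "body": {
  "increments": [
    [14,0,0,0,0,0,0],
    [14,0,1,0,0,0,0],
    [14,0,1,0,0,0,0],
    [14,0,1,0,0,0,0],
    [14,0,1,0,0,0,0],
    [12,0,1,0,0,0,0],
    [8,0,1,0,0,0,0],
    [4,0,0,0,0,0,0]
  ]
}}

```text
time_s: 10.75
tcp_pos: [0.6058, -0.0139, 0.1654]
tcp_rot: [-1.21, 1.209, 1.212]
ft_force: [-0.6, -0.8, 0.7]
gripper_width: 1.001
```

{"method": "arm_command", "body": {
  "increments": [
    [12,0,0,0,0,0,0],
    [12,0,0,0,0,0,0],
    [12,0,0,0,0,0,0],
    [12,0,0,0,0,0,0],
    [10,0,0,0,0,0,0],
    [6,0,0,0,0,0,0],
    [2,0,0,0,0,0,0],
    [0,0,0,0,0,0,0]
  ]
}}

```text
time_s: 11.55
tcp_pos: [0.6061, -0.0142, 0.1003]
tcp_rot: [-1.211, 1.208, 1.211]
ft_force: [-0.5, -0.6, 0.1]
gripper_width: 1.002
```

```bash
cat > j.py <<'E'
from h import *
w=robot.read_camera('wrist');a=robot.read_camera('scene');o=robot.get_obs();print(o['time_s'],o['tcp_pos'],o['ft_force'],o['gripper_width'])
cv2.imwrite('pics/j.png',np.hstack([cv2.resize(w['color'],(480,360)),cv2.resize(a['color'][130:230,200:290],(320,360),interpolation=2)])[:,:,::-1])
E
python3 j.py
```

```text
11.65 [ 0.60647773 -0.01423445  0.10091028] [ 0.5359205  -0.61869037  0.16047903] 0.9966697201792237
```

View pics/j.png

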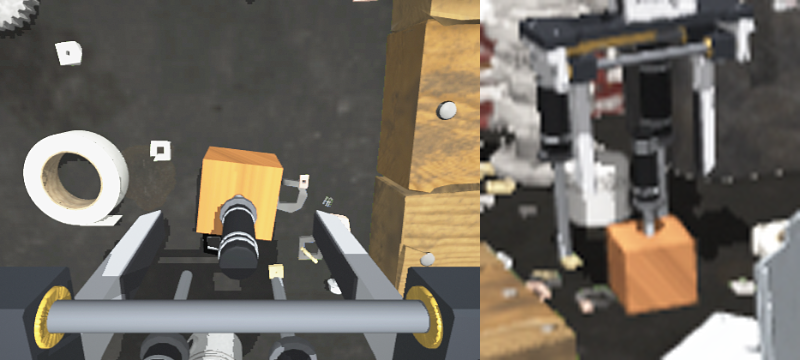

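The pin's handle is between the open fingers (top at w-px (278,305)), and the fingers are clear of the stand. I'll close now.

{"method": "arm_command", "body": {
  "increments": [
    [0,0,0,0,0,0,255],
    [0,0,0,0,0,0,255],
    [0,0,0,0,0,0,255],
    [0,0,0,0,0,0,255],
    [0,0,0,0,0,0,255],
    [0,0,0,0,0,0,255],
    [0,0,0,0,0,0,255],
    [0,0,0,0,0,0,255]
  ],
  "grip_force": 40
}}

```text
time_s: 12.45
tcp_pos: [0.6061, -0.0142, 0.1005]
tcp_rot: [-1.211, 1.208, 1.211]
ft_force: [-0.1, -0.6, 1.0]
gripper_width: 0.353
```

{"method": "arm_command", "body": {
  "increments": [
    [0,0,0,0,0,0,255],
    [0,0,0,0,0,0,255],
    [0,0,0,0,0,0,255],
    [-3,0,0,0,0,0,255],
    [-6,0,0,0,0,0,255],
    [-8,0,0,0,0,0,255],
    [-10,0,0,0,0,0,255],
    [-12,0,0,0,0,0,255]
  ]
}}

```text
time_s: 13.25
tcp_pos: [0.6061, -0.0142, 0.1405]
tcp_rot: [-1.211, 1.208, 1.211]
ft_force: [0.5, -0.2, -0.0]
gripper_width: 0.208
```

{"method": "arm_command", "body": {
  "increments": [
    [-15,0,0,0,0,0,255],
    [-15,0,0,0,0,0,255],
    [-15,0,0,0,0,0,255],
    [-15,0,0,0,0,0,255],
    [-15,0,0,0,0,0,255],
    [-10,0,0,0,0,0,255],
    [-5,0,0,0,0,0,255],
    [0,0,0,0,0,0,255]
  ]
}}

```text
time_s: 14.05
tcp_pos: [0.6064, -0.0142, 0.2303]
tcp_rot: [-1.211, 1.207, 1.21]
ft_force: [0.5, -0.1, -0.2]
gripper_width: 0.208
```

```bash
cat > k.py <<'E'
from f import *
w=robot.read_camera('wrist');save(w,'w3')
M=R.from_rotvec(o['tcp_rot'])
print(o['tcp_pos'],o['gripper_width'],o['ft_force'])
# expected tip if TCP is 0.091 above tip
for nm,p in(('a',a),('b',b),('w',w)):
    e=proj(p,np.array(o['tcp_pos'])+M.apply([.091,0,0]));
    print(nm,'exp tip',e,[(np.round(m['centre'],1),round(m['score'],2)) for m in robot.landmark_of(p,'pin_tip')[:3]],[ (np.round(m['bbox']),round(m['score'],2)) for m in robot.outline_of(p,'pin')[:3]])
c=[proj(p,np.array(o['tcp_pos'])+[0,0,-.03]).astype(int) for p in(a,b)]
cv2.imwrite('pics/k.png',np.hstack([cv2.resize(p['color'][q[1]-45:q[1]+45,q[0]-40:q[0]+40],(400,450),interpolation=2) for p,q in zip((a,b),c)])[:,:,::-1]);print(c)
E
python3 k.py
```

```text
14.15 tcp box [-0.1813  0.1984  0.2291] [-0.4356 -1.0809 -0.4486]
cover_edge [ 0.0523 -0.0148  0.1871]
cover_edge [array([291. , 189.1]), array([290.4, 223.6])]
cover_hinge [0.0481 0.0085 0.063 ]
cover_hinge [array([290.8, 233.3]), array([297.1, 256.6])]
1.45 [285.5547 189.0659] [288.4031 219.9737]
1.57 [291.0214 189.5525] [294.2678 221.5144]
1.69 [296.5576 190.7193] [300.1893 223.6459]
[ 0.6057 -0.014   0.2291] 0.2061656884054027 [-0.4356 -1.0809 -0.4486]
a exp tip [246.0604 168.2991] [(array([251.1, 195.7]), 0.85), (array([249. , 168.2]), 0.79), (array([226.8, 203.8]), 0.73)] [(array([250., 141.,   6.,  48.]), 0.81), (array([215., 146.,  13.,  56.]), 0.8), (array([235., 190.,  27.,  26.]), 0.73)]
b exp tip [245.9156 161.4722] [(array([249.4, 178.2]), 0.86), (array([243.3, 163.2]), 0.81), (array([222. , 185.1]), 0.71)] [(array([241., 114.,   4.,  43.]), 0.7), (array([211., 131.,  14.,  50.]), 0.59)]
w exp tip [276.7175 213.5745] [(array([236.5, 259. ]), 0.97)] [(array([204., 258.,  30.,  54.]), 0.91), (array([256., 213.,  46., 115.]), 0.56)]
[array([244, 147]), array([244, 141])]
```

View pics/k.png

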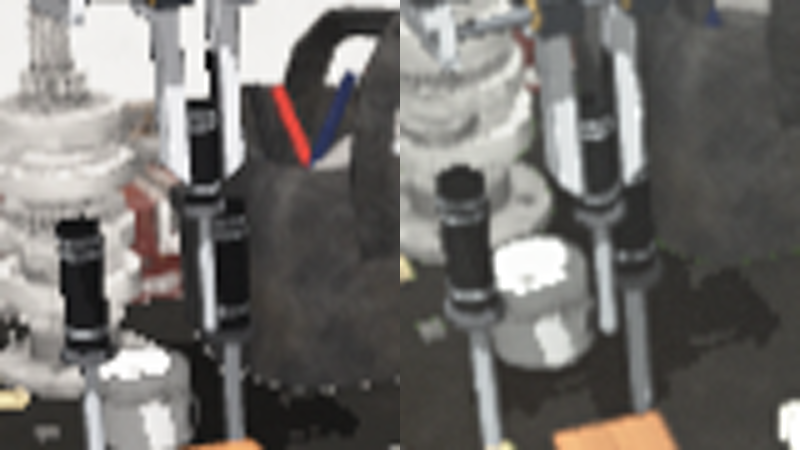

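The pin is gripped upright, out of the stand. Its tip is seen at a-px (245.6,167.6) and b-px (245.4,162), against (246,168) and (246,161.5) predicted for a tip 91 mm below the TCP. Next I'll move near the hole for a look.

{"method": "arm_command", "body": {
  "increments": [
    [0,3,-15,0,0,0,255],
    [0,3,-23,0,0,0,255],
    [0,3,-28,0,0,0,255],
    [0,3,-30,0,0,0,255],
    [0,3,-30,0,0,0,255],
    [0,3,-28,0,0,0,255],
    [0,3,-21,0,0,0,255],
    [0,2,-11,0,0,0,255]
  ]
}}

```text
time_s: 15.5
tcp_pos: [0.5821, -0.2042, 0.2298]
tcp_rot: [-1.209, 1.212, 1.207]
ft_force: [0.1, 0.2, -0.7]
gripper_width: 0.208
```

```bash
cat > l.py <<'E'
from f import *
w=robot.read_camera('wrist')
print(o['tcp_pos'])
e=proj(w,O+B.T@np.array([-.005,.032,.06]));s=proj(w,O+B.T@np.array([-.005,-.032,.06]));print('exp round',e,'square',s)
for n in('round_hole','square_hole'):
  for nm,p in(('w',w),('a',a),('b',b)):
    for m in robot.landmark_of(p,n)[:2]: print(n,nm,round(m['score'],2),np.round(m['centre'],1),atz(p,m['centre'],.06))
x,y=((e+s)/2).astype(int);x0=max(0,x-90);y0=max(0,y-80);c=w['color'][y0:y0+160,x0:x0+180];print('crop',x0,y0)
cv2.imwrite('pics/l.png',cv2.resize(c,None,fx=4,fy=3.7,interpolation=2)[:,:,::-1])
E
python3 l.py
```

```text
15.6 tcp box [-0.0468  0.0637  0.2297] [ 0.2957  0.6055 -0.0959]
cover_edge [ 0.0544 -0.018   0.1854]
cover_edge [array([290.5, 190.4]), array([291.6, 225.5])]
cover_hinge [0.0388 0.0262 0.0495]
cover_hinge [array([291. , 234.4]), array([295.9, 254.3])]
1.45 [285.5547 189.0659] [288.4031 219.9737]
1.57 [291.0214 189.5525] [294.2678 221.5144]
1.69 [296.5576 190.7193] [300.1893 223.6459]
[ 0.5824 -0.2029  0.2297]
exp round [277.9922 132.2181] square [332.9235  88.8125]
round_hole w 0.81 [275.8 135.4] [ 0.5852 -0.2524  0.06  ]
round_hole w 0.35 [281.1 215. ] [ 0.5796 -0.173   0.06  ]
round_hole a 0.74 [275.6 226.4] [ 0.5808 -0.2528  0.06  ]
round_hole a 0.36 [273.9 256.4] [ 0.5123 -0.3832  0.06  ]
round_hole b 0.69 [276.8 243.5] [ 0.579  -0.2516  0.06  ]
round_hole b 0.23 [292.5 226.5] [ 0.6386 -0.2162  0.06  ]
square_hole w 0.81 [331.2  92.6] [ 0.5341 -0.2914  0.06  ]
square_hole w 0.19 [266.7  42.3] [ 0.5935 -0.3338  0.06  ]
square_hole b 0.81 [267.  261.5] [ 0.5342 -0.2934  0.06  ]
square_hole b 0.28 [230.9 163. ] [0.602  0.1027 0.06  ]
crop 215 30
```

View pics/l.png

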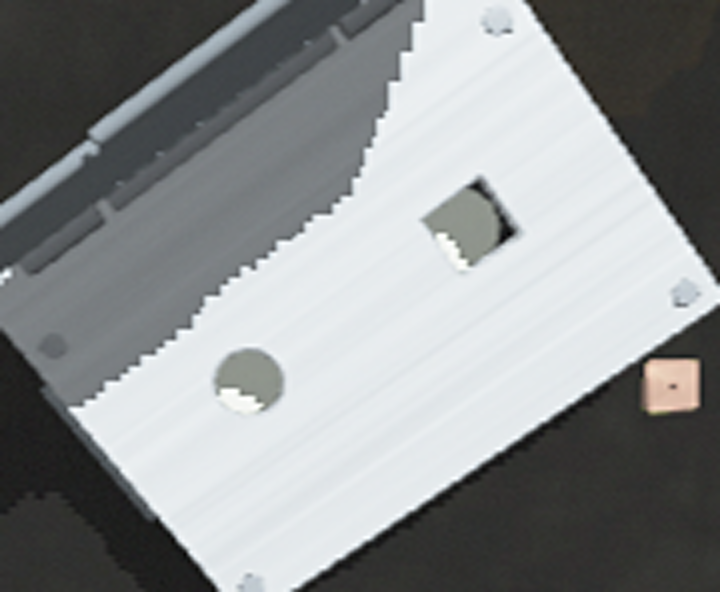

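The round hole is at w-px (277.2,133) and the square one at (332.5,90). That gives the round hole at (0.5835,-0.2548), within 1 mm of the box model. The cover stands behind it.

{"method": "arm_command", "body": {
  "increments": [
    [0,-1,-8,0,0,0,255],
    [0,0,-12,0,0,0,255],
    [0,0,-12,0,0,0,255],
    [0,0,-12,0,0,0,255],
    [5,0,-7.5,0,0,0,255],
    [12,0,0,0,0,0,255],
    [15,0,0,0,0,0,255],
    [15,0,0,0,0,0,255]
  ]
}}

```text
time_s: 16.95
tcp_pos: [0.5843, -0.2509, 0.1809]
tcp_rot: [-1.21, 1.208, 1.212]
ft_force: [-0.5, 1.0, 0.1]
gripper_width: 0.206
```

```bash
cat > m.py <<'E'
from h import *
a=robot.read_camera('scene');b=robot.read_camera('side');w=robot.read_camera('wrist');o=robot.get_obs()
M=R.from_rotvec(o['tcp_rot']);t=np.array(o['tcp_pos'])+M.apply([.091,0,0]);print(o['tcp_pos'],'tip est',t,o['ft_force'])
h=np.array([.5835,-.2548,.06]);im=[]
for p in(a,b,w):
    print('hole',proj(p,h).round(1),'tip',proj(p,t).round(1),[(np.round(m['centre'],1),round(m['score'],2)) for m in robot.landmark_of(p,'pin_tip')[:2]])
    q=proj(p,h).astype(int);x0,y0=max(q[0]-22,0),max(q[1]-37,0);print('crop',x0,y0);im.append(cv2.resize(p['color'][y0:y0+50,x0:x0+44],(264,300),interpolation=2))
cv2.imwrite('pics/m.png',np.hstack(im)[:,:,::-1])
E
python3 m.py
```

```text
[ 0.58370342 -0.25057923  0.18081964] tip est [ 0.58344045 -0.25042119  0.08982015] [ 0.11893724  0.20160803 -0.05366451]
hole [276.9 226.5] tip [275.8 215.1] [(array([277.8, 215.4]), 0.83), (array([250.8, 195.3]), 0.71)]
crop 254 189
hole [279.1 243.7] tip [278.  233.5] [(array([276.7, 235.5]), 0.81), (array([203.3, 200. ]), 0.71)]
crop 257 206
hole [275.5 198. ] tip [275.6 212.9] [(array([277.8, 213.1]), 0.7)]
crop 253 161
```

View pics/m.png

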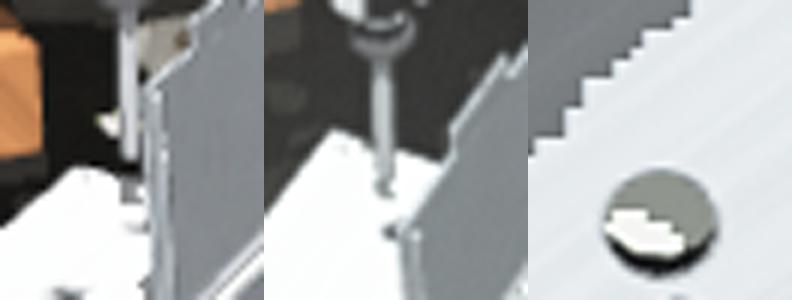

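The tip is about 30 mm above the panel and 4 mm to +y of the hole (wrist: hole at (275,198), tip at about (278,213)). I'll shift 4 mm to -y and 1 mm to +x, then descend into the hole.

{"method": "arm_command", "body": {
  "increments": [
    [0,-1,-2,0,0,0,255],
    [0,0,-2.5,0,0,0,255],
    [0,0,0,0,0,0,255],
    [4,0,0,0,0,0,255],
    [6,0,0,0,0,0,255],
    [6,0,0,0,0,0,255],
    [4,0,0,0,0,0,255],
    [0,0,0,0,0,0,255]
  ]
}}

```text
time_s: 18.05
tcp_pos: [0.585, -0.2558, 0.1615]
tcp_rot: [-1.209, 1.209, 1.212]
ft_force: [-0.3, 0.5, -0.5]
gripper_width: 0.205
```

```bash
python3 m.py
```

```text
[ 0.58564557 -0.25627508  0.16253325] tip est [ 0.58565858 -0.25628832  0.07153325] [-0.41004687  0.19611285  0.03019372]
hole [276.9 226.5] tip [277.8 222.4] [(array([278.9, 223.2]), 0.79), (array([222. , 202.3]), 0.68)]
crop 254 189
hole [279.1 243.7] tip [280.1 240.4] [(array([222.3, 183.1]), 0.76), (array([276.9, 272.3]), 0.37)]
crop 257 206
hole [279.2 211. ] tip [276.5 213.3] [(array([276.8, 213.4]), 0.68)]
crop 257 174
```

View pics/m.png

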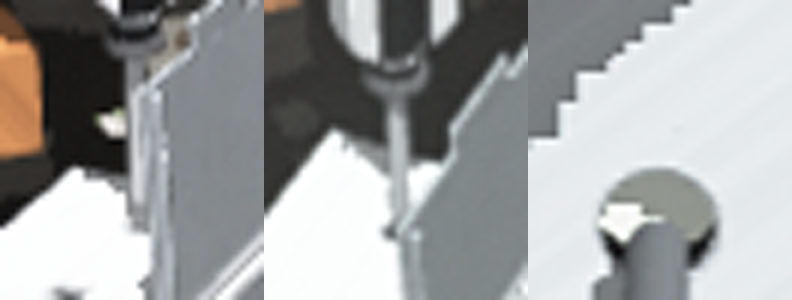

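The pin is centred over the hole in the wrist crop (hole centre and shaft both at crop column ~660). Descending now.

{"method": "arm_command", "body": {
  "increments": [
    [3,0,0,0,0,0,255],
    [4,0,0,0,0,0,255],
    [5,0,0,0,0,0,255],
    [5,0,0,0,0,0,255],
    [5,0,0,0,0,0,255],
    [5,0,0,0,0,0,255],
    [3,0,0,0,0,0,255],
    [0,0,0,0,0,0,255]
  ]
}}

```text
time_s: 19.15
tcp_pos: [0.5852, -0.256, 0.1319]
tcp_rot: [-1.21, 1.209, 1.211]
ft_force: [-0.1, -0.1, -0.6]
gripper_width: 0.207
```

{"method": "arm_command", "body": {
  "increments": [
    [1,0,0,0,0,0,255],
    [1,0,0,0,0,0,255],
    [1,0,0,0,0,0,255],
    [1,0,0,0,0,0,255],
    [1,0,0,0,0,0,255],
    [1,0,0,0,0,0,255],
    [1,0,0,0,0,0,255],
    [0,0,0,0,0,0,255]
  ]
}}

```text
time_s: 19.95
tcp_pos: [0.5856, -0.2562, 0.1254]
tcp_rot: [-1.211, 1.208, 1.211]
ft_force: [-0.1, 0.2, 0.9]
gripper_width: 0.209
```

{"method": "arm_command", "body": {
  "increments": [
    [1,0,0,0,0,0,255],
    [1,0,0,0,0,0,255],
    [1,0,0,0,0,0,255],
    [1,0,0,0,0,0,255],
    [0,0,0,0,0,0,255],
    [0,0,0,0,0,0,255],
    [0,0,0,0,0,0,255],
    [0,0,0,0,0,0,255]
  ]
}}

```text
time_s: 20.75
tcp_pos: [0.5856, -0.2563, 0.1216]
tcp_rot: [-1.211, 1.208, 1.21]
ft_force: [-1.5, -0.0, 2.5]
gripper_width: 0.208
```

{"method": "arm_command", "body": {
  "increments": [
    [1,0,0,0,0,0,255],
    [1,0,0,0,0,0,255],
    [1,0,0,0,0,0,255],
    [0,0,0,0,0,0,255],
    [0,0,0,0,0,0,255],
    [0,0,0,0,0,0,255],
    [0,0,0,0,0,0,255],
    [0,0,0,0,0,0,255]
  ]
}}

```text
time_s: 21.55
tcp_pos: [0.5856, -0.2563, 0.1187]
tcp_rot: [-1.211, 1.208, 1.21]
ft_force: [-0.8, 0.1, 5.7]
gripper_width: 0.205
```

Near 6 N; I'll go on until the bottom stop shows as a steep rise.

{"method": "arm_command", "body": {
  "increments": [
    [1,0,0,0,0,0,255],
    [0.5,0,0,0,0,0,255],
    [0,0,0,0,0,0,255],
    [0,0,0,0,0,0,255],
    [0,0,0,0,0,0,255],
    [0,0,0,0,0,0,255],
    [0,0,0,0,0,0,255],
    [0,0,0,0,0,0,255]
  ]
}}

```text
time_s: 22.35
tcp_pos: [0.5858, -0.2564, 0.1182]
tcp_rot: [-1.211, 1.208, 1.21]
ft_force: [-2.4, 2.1, 10.9]
gripper_width: 0.21
```

```bash
python3 -c "
from rig import robot
import numpy as np
for i in range(4):
    robot.read_camera('side');o=robot.get_obs();print(o['time_s'],o['tcp_pos'],np.round(o['ft_force'],1),o['gripper_width'])"
```

```text
22.4 [ 0.58574058 -0.25644413  0.11817299] [-1.8  2.7 10.6] 0.2112511923262309
22.45 [ 0.58574906 -0.25641103  0.11815882] [-3.2  0.6 10.6] 0.20785219421625875
22.5 [ 0.58573928 -0.25643192  0.11816057] [-2.1  0.8 10.3] 0.2046272056286829
22.55 [ 0.58573425 -0.2564201   0.11815837] [-2.5  0.9 10.3] 0.20901255852668887
```

The force jumped from 5.7 to 10.6 N over the last 0.5 mm, so the button is on its stop. One last check of the cover angle, using the saved wrist view's tab corner at w-px (238,67).

```bash
cat > n.py <<'E'
from h import *
w=robot.read_camera('wrist');o=robot.get_obs();M=R.from_rotvec(o['tcp_rot']);M2=R.from_rotvec([-1.209,1.212,1.207])
Rc,t,K=cam(w); c=-Rc.T@t
Rt=Rc@M.as_matrix(); ct=M.inv().apply(c-o['tcp_pos'])   # cam in tool
p0=np.array([.5824,-.2029,.2297]);R2=Rt@M2.as_matrix().T;c2=p0+M2.apply(ct)
pr=lambda X:(lambda v:(v/v[2])[:2])(K@(R2@(X-c2)))
y=np.radians(-52);B=np.array([[np.cos(y),np.sin(y),0],[-np.sin(y),np.cos(y),0],[0,0,1]])
h=np.array([.5835,-.2548,0]);O=h-B.T@np.array([-.005,.032,0])
print('hole check',pr(h+[0,0,.06]),'vs 277.2,133',pr(O+B.T@np.array([-.005,-.032,.06])),'vs 332.5,90.3')
for th in(1.45,1.5,1.54,1.57,1.6,1.65):
    print(th,[pr(O+B.T@np.array([.05-.115*np.cos(th),s,.065+.115*np.sin(th)])).round(1) for s in(.022,)], 'meas 238,67')
E
python3 n.py
```

```text
hole check [275.64052517 138.10473799] vs 277.2,133 [329.8857084  94.80921  ] vs 332.5,90.3
1.45 [array([245.7,  90.3])] meas 238,67
1.5 [array([239.6,  82.4])] meas 238,67
1.54 [array([234.7,  76. ])] meas 238,67
1.57 [array([230.9,  71.2])] meas 238,67
1.6 [array([227.2,  66.3])] meas 238,67
1.65 [array([221. ,  58.3])] meas 238,67
```

The offset-corrected tab corner gives a cover angle of about 1.55, so upright. Handing in.

```bash
python3 -c "
from rig import robot
o=robot.get_obs();print(o['time_s'],o['ft_force'],o['gripper_width']);print(robot.sign_off())"
```

```text
22.6 [-2.36352204  0.89001487 10.31876785] 0.20905881997970674
the job is handed in; nothing more can be done
None
```

The job is done and handed in at 22.6 s, with the arm still gripping the pin and holding the button down.

- **Cover:** I folded it up with the shut fingers. Four checks of its angle gave about 1.53 (finger geometry), 1.55 (wrist view), 1.57 (triangulation) and 1.59 (edge slope in the scene view). They differ by a few hundredths but all say upright. The same slope check in the side camera gave nothing usable.
- **Pin:** I took the one in the wooden stand and left the two larger ones standing. It is gripped at 40 N with the jaws about 20 mm apart, which matches the handle.
- **Button:** The pin went through the round hole with almost no side force. The push rose to 5.7 N and then jumped to 10.6 N over the last 0.5 mm, so the button is on its stop. It held at about 10.3 N at hand-in.
- **Clearances:** By the measured TCP height, the fingertips are about 58 mm above the panel. I kept clear of the square hole and the bystanders, but took no final picture of either.

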